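# Load the sampling carrier

## Task

Load the grey sampling carrier for the field trip: set the red-lidded jar, the yellow-lidded jar, the white-lidded jar and the amber dropper bottle with the black teat upright in the carrier, each standing right down in the round holder of the colour of its lid or teat. Keep everything upright and lower each one into its holder, do not drop it. The taller white-capped reagent bottle and the blue-lidded jar do not belong to the kit: leave them standing where they are.

Things in the scene. Friction and masses are not known exactly. Their poses are not given: they have to be found in the camera images.
- red_jar: white screw-top sample jar with a red lid, to be packed. 72 mm high; body 48 mm in diameter, lid 51 mm in diameter and from 55 to 71 mm above its underside. About 60 g. Origin: centre of its underside; z up.
- yellow_jar: white screw-top sample jar with a yellow lid, the smallest jar, to be packed. 64 mm high; body 42 mm in diameter, lid 45 mm in diameter and from 48 to 64 mm above its underside. About 60 g. Origin: centre of its underside; z up.
- dropper_bottle: amber dropper bottle with a black collar and rubber teat, to be packed. 115 mm high; body 35 mm in diameter up to about 70 mm; black collar and teat about 23 mm in diameter at their foot, tapering to the top, from 72 to 115 mm; rigid. Can be held by the collar with the fingers' middle 92 mm above its underside. About 60 g. Origin: centre of its underside; z up.
- reagent: clear whitish reagent bottle with a narrow white screw cap and a printed label with a red band: not part of the kit, stays where it stands. 128 mm high, the tallest of the containers; body 64 mm in diameter, sloping shoulder to a neck; cap 37 mm in diameter, from 105 to 128 mm above its underside. About 150 g. Origin: centre of its underside; z up.
- white_jar: white screw-top sample jar with a white lid, the biggest jar, to be packed. 80 mm high; body 52 mm in diameter, lid 55 mm in diameter and from 63 to 79 mm above its underside. About 60 g. Origin: centre of its underside; z up.
- blue_jar: white screw-top jar with a blue lid: not part of the kit, stays where it stands. 68 mm high, 49 mm in diameter. Origin: centre of its underside; z up. (Round the work: a wall shelf hangs over the back of the worktop, front edge at x = 0.57 m, 0.59 m up; a bag hangs on the right beyond x = 0.51 m, y = -0.30 m, down to 0.36 m; keep wrist and forearm clear.)
- holder_red: red round cup on a 76 mm square foot, for the red-lidded jar. Bore 56 mm wide, flared to 65 at the rim. Origin: on its axis, underside of the foot, 6 mm above the worktop; z up, x and y along the tray's sides. Cup floor 7 mm above the origin, rim 28. The four holders stand 80 mm apart, 2 by 2, in any order, in a fixed grey tray (168 mm square, 22 high, wire loops on two sides).
- holder_yellow: yellow round cup on a 76 mm square foot, for the yellow-lidded jar. Bore 50 mm wide, flared to 59 at the rim. Origin: on its axis, underside of the foot, 6 mm above the worktop; z up, x and y along the tray's sides. Cup floor 7 mm above the origin, rim 28. The four holders stand 80 mm apart, 2 by 2, in any order, in a fixed grey tray (168 mm square, 22 high, wire loops on two sides).
- holder_black: black round cup on a 76 mm square foot, for the amber dropper bottle. Bore 44 mm wide, flared to 53 at the rim. Origin: on its axis, underside of the foot, 6 mm above the worktop; z up, x and y along the tray's sides. Cup floor 7 mm above the origin, rim 28. The four holders stand 80 mm apart, 2 by 2, in any order, in a fixed grey tray (168 mm square, 22 high, wire loops on two sides).
- holder_white: white round cup on a 76 mm square foot, for the white-lidded jar. Bore 60 mm wide, flared to 69 at the rim. Origin: on its axis, underside of the foot, 6 mm above the worktop; z up, x and y along the tray's sides. Cup floor 7 mm above the origin, rim 28. The four holders stand 80 mm apart, 2 by 2, in any order, in a fixed grey tray (168 mm square, 22 high, wire loops on two sides).
Mind the look-alikes: they are no part of the job. Of the things that look like the red_jar, take the one that is farthest to the robot's right at the start.

How it is judged:
At the end, for the whole second after the job is handed in: Each of the four stands in the holder of its colour: within 10 mm of the holder's axis, its underside 3 to 12 mm above the holder's origin, upright within 0.12 rad, at rest; the reagent bottle and the blue-lidded jar stand upright within 30 mm of where they were (horizontal distance between red_jar and holder_red below 0.01 m and z of red_jar in the frame of holder_red between 0.003 and 0.012 m and angle between each of red_jar, yellow_jar, dropper_bottle, white_jar, reagent, blue_jar's own z axis and vertical below 0.12 rad and linear speed of each of red_jar, yellow_jar, dropper_bottle, white_jar, reagent, blue_jar below 0.02 m/s and horizontal distance between yellow_jar and holder_yellow below 0.01 m and z of yellow_jar in the frame of holder_yellow between 0.003 and 0.012 m and horizontal distance between dropper_bottle and holder_black below 0.01 m and z of dropper_bottle in the frame of holder_black between 0.003 and 0.012 m and horizontal distance between white_jar and holder_white below 0.01 m and z of white_jar in the frame of holder_white between 0.003 and 0.012 m and distance of each of reagent, blue_jar from where it was at the start of the episode below 0.03 m); the robot touches nothing.
It fails at once if a jar or bottle, packed or not, is tipped more than about 34 degrees (angle between any of red_jar, yellow_jar, dropper_bottle, white_jar, reagent, blue_jar's own z axis and vertical above 0.6 rad).
It fails at once if the reagent bottle or the blue-lidded jar is taken away from its place (more than 30 mm) (distance of any of reagent, blue_jar from where it was at the start of the episode above 0.03 m).
It fails at once if a jar or bottle is dropped: it falls untouched by the fingers from more than about 30 mm above its seat in its holder ((horizontal distance between red_jar and holder_red below 0.04 m and z of red_jar in the frame of holder_red above 0.03 m and linear speed of red_jar above 0.4 m/s and contact force between the fingers and red_jar below 0.05 N) or (horizontal distance between yellow_jar and holder_yellow below 0.04 m and z of yellow_jar in the frame of holder_yellow above 0.03 m and linear speed of yellow_jar above 0.4 m/s and contact force between the fingers and yellow_jar below 0.05 N) or (horizontal distance between dropper_bottle and holder_black below 0.04 m and z of dropper_bottle in the frame of holder_black above 0.03 m and linear speed of dropper_bottle above 0.4 m/s and contact force between the fingers and dropper_bottle below 0.05 N) or (horizontal distance between white_jar and holder_white below 0.04 m and z of white_jar in the frame of holder_white above 0.03 m and linear speed of white_jar above 0.4 m/s and contact force between the fingers and white_jar below 0.05 N)).
It also fails if it takes over 102 s, if anything falls off the work surface, if the arm or the gripper's body presses on something with over 40 N, if the wrist force passes 120 N, or if a joint passes its speed limit or range.

## Robot

A 6-joint arm with a two-finger parallel gripper is mounted at the origin on a cart in front of the work surface, level with it; the furniture and walls round the work are solid. World frame = base frame: x ahead of the robot, y to its left, z up, the work surface at z = 0. Lengths are in m, angles in rad, forces in N, time in s.
With the tool pointing down it reaches from about 0.25 to 0.775 m from the base axis. Payload 4 kg.
Tool frame: the origin (TCP) lies at the very end of the fingers, on their centre line; the grasp point (between the pads) lies hold_point_z behind it (hold_point_z is the distance from the TCP to the grasp point, in m); z points along the fingers, y is the direction in which the jaws open and shut (so a half turn about z gives the same grasp; the last joint's range is limited). The gripper opens to 94 mm and grips with 3 to 60 N. Pads are 16 mm wide; open, the fingers measure 119 mm over their backs; the gripper's body (75 mm by 177 mm) begins 78 mm behind the grasp point.
Start: joints at [1.046, 0.087, 1.371, -0, 1.684, -0.103], TCP at [0.225, 0.502, 0.206] pointing down, gripper open.
Joint ranges: [-3.1, 3.1], [-0.76, 2.03], [0.27, 2.55], [-1.08, 4.22], [0.17, 2.65], [-2.57, 2.57]. Speed limits (rad/s): [2.79, 2.79, 3.14, 3.14, 3.14, 3.14].

## Interface

Orientations are given as [roll, pitch, yaw] about the fixed x, y, z axes, in that order (R = Rz(yaw) Ry(pitch) Rx(roll)).
In Python, from bench import * gives the robot as it stands.
- The arm moves only by the tool step_arm, never from a script. Its argument "increments" is text: rows parted by semicolons, each of 6 numbers parted by spaces: the shift along the tool's x, y, z in cm, then the turn, a rotation vector about the tool's x, y, z in rad. A call has 1 to 5 rows; each row shifts and turns the commanded pose from where the row before left it, along the tool's axes as they then stand; what a row does not reach is not made up. A row lasts 1/10 s, in which the tool goes at most 50 mm and 8.59 degrees, less where a joint would pass 70% of its speed; a pose out of reach is approached as far as the arm can. A call is refused whole if a number of a shift passes 5 or a number of a turn 0.15, either way. A call with a gripper value outside its range is refused whole. "claw" is the gripper's target within -1 to 1 (shut at 1, half-way at 0, fully open at -1), set as the call begins (left out, the last holds). The fingers move at their own pace and stop on an object; the grip force is fixed at half the most. Time passes only in rows, so rows that do not move let the fingers close. It gives the time, the measured TCP pose, the force and the opening at its end, in the units of the state.
- get_obs(): the state, without advancing time (a new reading comes with each control period).
- snapshot(name): name is "scene" or "side" or "wrist"; returns the picture (384x512x3 uint8, red, green, blue); there is no depth.
- calibration(name): a dict with "camera_matrix" (3x3 intrinsics, pixels), "k1" (the pictures are not rectified: a ray, as slopes to the right and down, at radius r is drawn at 1 + k1 r^2 times it, then the intrinsics apply), "eye" and "orientation" of the camera in the world; the wrist camera has in their place "tool_from_camera" (4x4, takes a point from camera to tool coordinates, whose origin is the TCP and whose axes are the flange's). Camera axes: x right, y up, looking along -z (the intrinsics and any distortion apply to the point x, -y, -z); pixel columns grow to the right and rows downward; lengths in m; the calibration is good to about 2 mm. A picture is of the moment at which its call begins: read the wrist's pose just before it. calibration takes no time and is no camera call.
- close_job(): hands the job in, once; it reports no verdict.
The state is a dict: "time": time; "joint_positions": joint angles; "qvel": joint speeds; "joint_torque": joint torques, N m; "tool_pos": TCP position; "ee_rot": TCP orientation; "wrist_force": force on the tool from outside, world axes, zero at the start; "wrist_torque": the same for the moment, N m; "width": finger opening in m.
Only numpy, scipy, OpenCV 4.12 (cv2) and the standard library are available. Lean on these libraries where they do the work, as an engineer would, in place of code of your own. Each camera call takes 0.05 s, during which the arm holds its last target. There are 200 camera calls.

## Working session

There is one attempt and no reset: what is moved stays moved. The work goes in short steps, Python scripts to look and compute and a tool call to move; the robot and the scene stay as the last step left them, time stands still between calls to the robot, and variables do not carry over. Pictures are saved under pics/ and viewed, about 12 in all and at most 16, crops included, and the job is handed in when it is done.

Besides the shell and the picture viewer there is one more tool, called after ">>>" by a JSON object that holds its "op" and its "data". step_arm: Moves the arm, as the interface text tells. Its arguments: {"type":"object","properties":{"increments":{"type":"string"},"claw":{"type":"number"}},"required":["increments"]}

```bash
mkdir -p pics; ls; cat > h.py <<'E'
from bench import *
import numpy as np, cv2
from scipy.spatial.transform import Rotation as R
def save(n,im,box=None,s=1):
    if box: im=im[box[1]:box[3],box[0]:box[2]]
    im=cv2.resize(im,None,fx=s,fy=s,interpolation=cv2.INTER_CUBIC)
    cv2.imwrite('pics/'+n+'.png',im[:,:,::-1])
E
python3 - <<'E'
from h import *
print(get_obs())
for n in("scene","side","wrist"):
    print(n,calibration(n))
    im=snapshot(n);np.save('pics/'+n+'0.npy',im)
    save(n+'0',im,None,1.5)
E
```

```text
pics
{'time': 0.0, 'joint_positions': array([ 1.04588479e+00,  8.79392488e-02,  1.37223649e+00,  1.76132486e-05,
        1.68359427e+00, -1.03150032e-01]), 'qvel': array([-2.70098576e-05,  2.50408513e-04,  1.35634556e-03,  1.08633518e-03,
        1.19860404e-04,  2.12117142e-04]), 'joint_torque': array([ 3.66790746e-04, -3.40196264e+01, -3.02421319e+01,  7.18330918e-02,
        3.32254416e-02, -1.48229483e-04]), 'tool_pos': array([0.2249021 , 0.50131911, 0.2043218 ]), 'ee_rot': array([-3.13942867e+00, -2.41608607e-04,  2.71983285e+00]), 'wrist_force': array([-0.06206436, -0.88954407, -0.2590387 ]), 'wrist_torque': array([ 0.01051315, -0.01060603, -0.04992931]), 'width': 0.09382974000870015}
scene {'camera_matrix': array([[394.84788619,   0.        , 257.84498429],
       [  0.        , 394.84788619, 192.19992713],
       [  0.        ,   0.        ,   1.        ]]), 'k1': -0.015579049929918806, 'eye': array([-0.00945997, -0.64668749,  1.03675422]), 'orientation': array([ 0.70425361, -0.00523258, -0.53434645])}
side {'camera_matrix': array([[455.5270041 ,   0.        , 264.26919263],
       [  0.        , 455.5270041 , 190.44493505],
       [  0.        ,   0.        ,   1.        ]]), 'k1': 0.05266380381093954, 'eye': array([-0.08269173,  1.08645875,  0.79021559]), 'orientation': array([ 0.96855094, -0.02267027, -2.64953414])}
wrist {'camera_matrix': array([[345.53322203,   0.        , 255.67624608],
       [  0.        , 345.53322203, 196.42882371],
       [  0.        ,   0.        ,   1.        ]]), 'k1': 0.014894453531297718, 'tool_from_camera': array([[-7.30082728e-04,  9.68992988e-01,  2.47087141e-01,
         7.10215600e-02],
       [ 9.99999708e-01,  6.51873036e-04,  3.98329565e-04,
         2.21509821e-04],
       [ 2.24909110e-04,  2.47087360e-01, -9.68993182e-01,
        -1.78913170e-01],
       [ 0.00000000e+00,  0.00000000e+00,  0.00000000e+00,
         1.00000000e+00]])}
```

View pics/scene0.png

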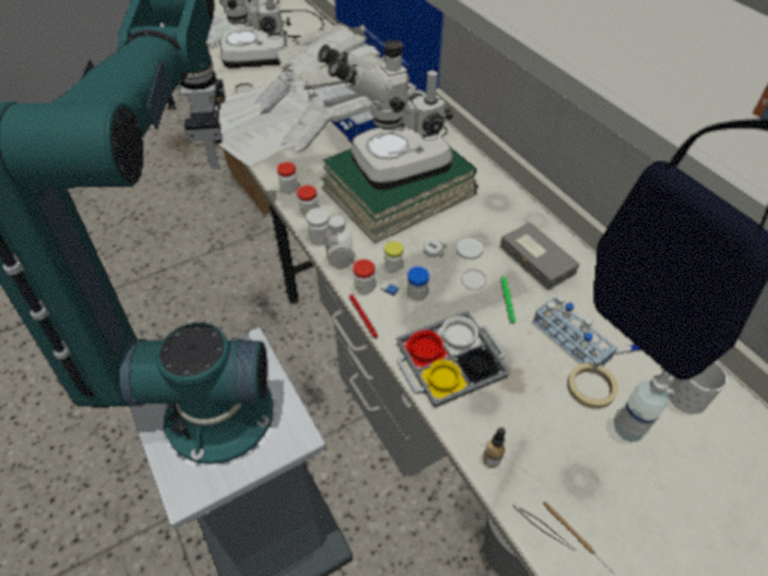

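View pics/side0.png

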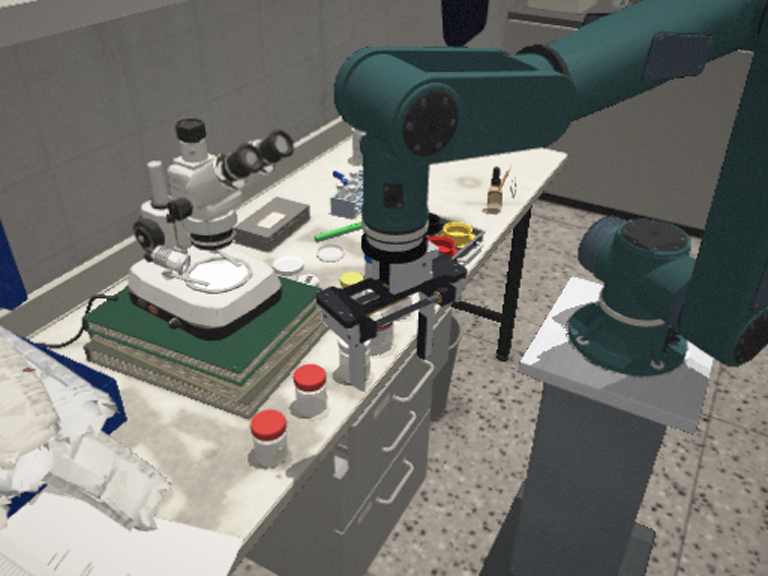

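```bash
cat >> h.py <<'E'
def pix2ray(name,uv,pose=None):
    c=calibration(name);K=c['camera_matrix']
    uv=np.atleast_2d(np.array(uv,float))
    d=cv2.undistortPoints(uv[:,None],K,np.array([c['k1'],0,0,0.]))[:,0]
    v=np.c_[d[:,0],-d[:,1],-np.ones(len(d))]
    if name=='wrist':
        T=c['tool_from_camera'];Rt=R.from_euler('xyz',pose[3:]).as_matrix()
        return Rt@T[:3,3]+pose[:3], v@(Rt@T[:3,:3]).T
    return c['eye'], v@R.from_euler('xyz',c['orientation']).as_matrix().T
def atz(name,uv,z,pose=None):
    o,d=pix2ray(name,uv,pose); z=np.asarray(z)
    return o+d*((z-o[2])/d[:,2])[:,None]
def pose():
    o=get_obs();return np.r_[o['tool_pos'],o['ee_rot']]
def tri(o1,d1,o2,d2):
    A=np.c_[d1,-d2];s=np.linalg.lstsq(A,o2-o1,rcond=None)[0]
    p,q=o1+s[0]*d1,o2+s[1]*d2
    return (p+q)/2,np.linalg.norm(p-q)
E
python3 - <<'E'
from h import *
im=np.load('pics/scene0.npy')
save('s1',im,(180,95,310,205),6) if 0 else save('s1',im,(175,100,345,215),4.5)
# rough lid-top positions
P={'redA':(191,112,.072),'redB':(205,127,.072),'redC':(243,178,.072),'yel':(262,165,.064),'blue':(279,182,.068),'white':(212,142,.08),'reag':(225,148,.128),'drop':(333,289,.115),
'hR':(284,231,.02),'hW':(306,222,.02),'hK':(320,242,.02),'hY':(297,252,.02)}
for k,(u,v,z) in P.items(): print(k,atz('scene',(u,v),z)[0].round(3))
E
```

```text
redA [0.396 0.538 0.072]
redB [0.405 0.43  0.072]
redC [0.401 0.134 0.072]
yel [0.491 0.16  0.064]
blue [0.497 0.062 0.068]
white [0.387 0.335 0.08 ]
reag [0.392 0.237 0.128]
drop [ 0.394 -0.349  0.115]
hR [ 0.425 -0.084  0.02 ]
hW [ 0.504 -0.09   0.02 ]
hK [ 0.497 -0.174  0.02 ]
hY [ 0.417 -0.168  0.02 ]
```

View pics/s1.png

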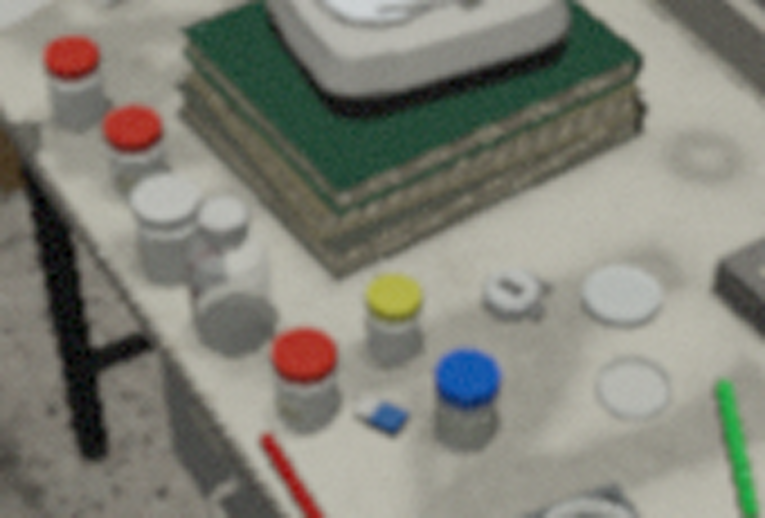

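>>> {"op": "step_arm", "data": {"increments": "0 0 -0.6 0 0 0.1436; 0 0 -0.6 0 0 0.1436; 0 0 -0.6 0 0 0.1436; 0 0 -0.6 0 0 0.1436"}}

```text
time: 0.55
tool_pos: [0.2251, 0.5016, 0.2292]
ee_rot: [-3.141, 0.0, 2.14]
wrist_force: [0.4, -0.2, 0.3]
width: 0.0942
```

>>> {"op": "step_arm", "data": {"increments": "0 0 -0.6 0 0 0.1436; 0 0 -0.6 0 0 0.1436; 0 0 -0.6 0 0 0.1436; 0 0 -0.6 0 0 0.1436; 0 0 0 0 0 0"}}

```text
time: 1.05
tool_pos: [0.2253, 0.502, 0.2541]
ee_rot: [3.141, -0.001, 1.571]
wrist_force: [-0.4, -0.1, 0.1]
width: 0.0941
```

>>> {"op": "step_arm", "data": {"increments": "-3.8 2 0 0 0 0; -3.8 2 0 0 0 0; -3.8 2 0 0 0 0; -3.8 2 0 0 0 0; -3.8 2 0 0 0 0"}}

```text
time: 1.55
tool_pos: [0.3254, 0.3102, 0.2529]
ee_rot: [-3.141, 0.0, 1.575]
wrist_force: [1.5, 0.1, 0.2]
width: 0.094
```

>>> {"op": "step_arm", "data": {"increments": "-3.8 2 0 0 0 0; -3.8 2 0 0 0 0; -3.8 2 0 0 0 0; -3.8 2 0 0 0 0; -3.8 2 0 0 0 0"}}

```text
time: 2.05
tool_pos: [0.4255, 0.1202, 0.253]
ee_rot: [-3.141, -0.0, 1.575]
wrist_force: [0.3, 1.4, 0.7]
width: 0.094
```

>>> {"op": "step_arm", "data": {"increments": "0 0 0 0 0 0; 0 0 0 0 0 0; 0 0 0 0 0 0"}}

```text
time: 2.35
tool_pos: [0.4248, 0.1226, 0.2532]
ee_rot: [-3.141, -0.001, 1.573]
wrist_force: [-0.7, 0.4, -0.1]
width: 0.0942
```

```bash
python3 - <<'E'
from h import *
p=pose();print(p.round(4)); np.save('pics/w1p.npy',p)
try: print(hold_point_z)
except Exception as e: print(e)
im=snapshot('wrist');np.save('pics/w1.npy',im);save('w1',im,None,1.55)
np.save('pics/side1.npy',snapshot('side'))
E
```

```text
[ 4.2480e-01  1.2260e-01  2.5320e-01 -3.1409e+00 -5.0000e-04  1.5733e+00]
0.0188
```

View pics/w1.png

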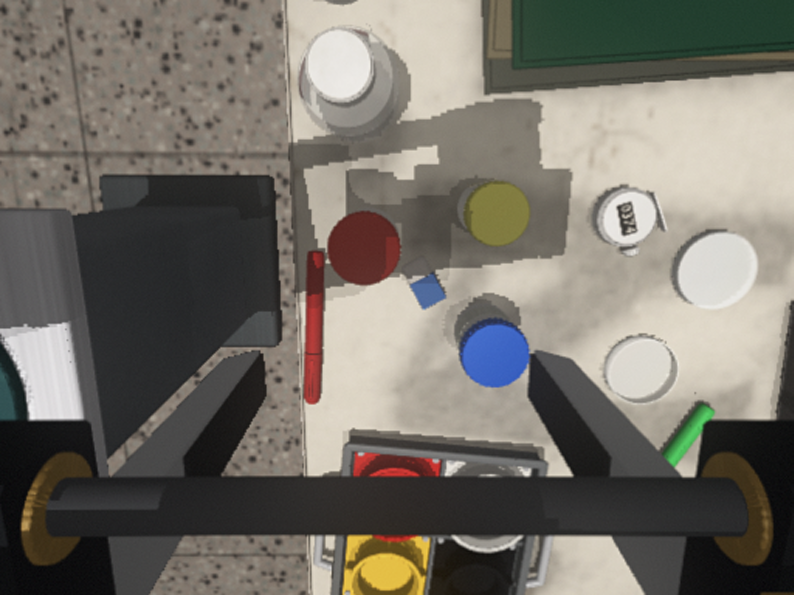

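>>> {"op": "step_arm", "data": {"increments": "-4.4 0 0 0 0 0; -4.4 0 0 0 0 0; -4.4 0 0 0 0 0; -4.4 0 0 0 0 0; -4.4 0 0 0 0 0"}}

```text
time: 2.95
tool_pos: [0.4252, -0.0984, 0.2537]
ee_rot: [3.14, -0.0, 1.575]
wrist_force: [1.8, -0.1, 0.6]
width: 0.0942
```

>>> {"op": "step_arm", "data": {"increments": "0 0 0 0 0 0; 0 0 0 0 0 0; 0 0 0 0 0 0"}}

```text
time: 3.25
tool_pos: [0.4254, -0.0966, 0.2536]
ee_rot: [3.141, -0.001, 1.574]
wrist_force: [0.0, 0.1, 0.4]
width: 0.094
```

```bash
python3 - <<'E'
from h import *
p=pose();print(p.round(4)); np.save('pics/w2p.npy',p)
im=snapshot('wrist');np.save('pics/w2.npy',im);save('w2',im,None,1.55)
p1=np.load('pics/w1p.npy')
s={'redC':((242.6,177.1),(364/1.55,248/1.55),.072),'yel':((262.3,165.3),(498/1.55,213/1.55),.064),'blue':((278.8,183.2),(495/1.55,352/1.55),.068),'reag':((224.5,146.5),(340/1.55,64/1.55),.128)}
for k,(a,b,z) in s.items():
    o1,d1=pix2ray('scene',a);o2,d2=pix2ray('wrist',b,p1)
    q,e=tri(o1,d1[0],o2,d2[0]); print(k,q.round(4),e.round(4),atz('scene',a,z)[0].round(4),atz('wrist',b,z,p1)[0].round(4))
E
```

```text
[ 4.2540e-01 -9.6600e-02  2.5360e-01  3.1413e+00 -7.0000e-04  1.5737e+00]
redC [0.4033 0.141  0.0687] 0.0006 [0.4022 0.1382 0.072 ] [0.4032 0.1416 0.072 ]
yel [0.4948 0.1641 0.0571] 0.0011 [0.4907 0.1585 0.064 ] [0.4941 0.1645 0.064 ]
blue [0.4975 0.0635 0.06  ] 0.0002 [0.4932 0.0576 0.068 ] [0.496  0.0662 0.068 ]
reag [0.395  0.2472 0.1253] 0.0002 [0.3938 0.2446 0.128 ] [0.3954 0.2466 0.128 ]
```

View pics/w2.png

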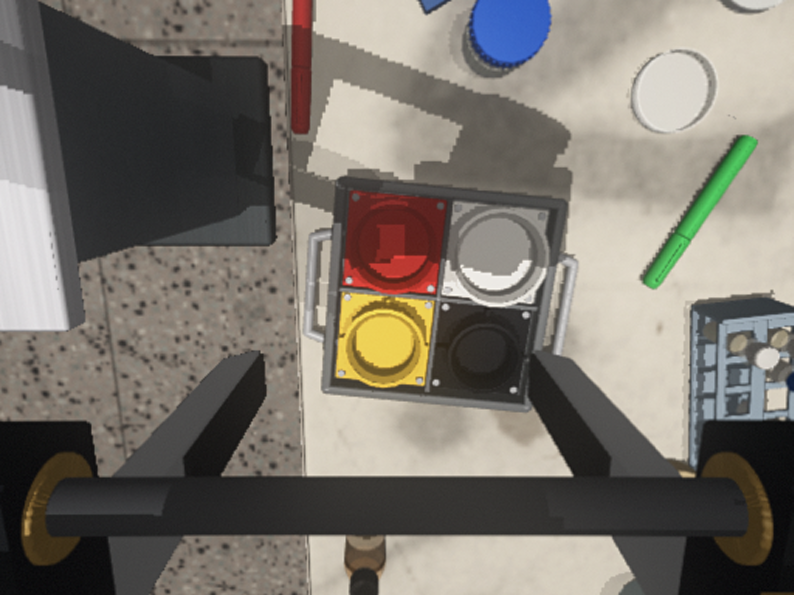

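```bash
python3 - <<'E'
from h import *
im=np.load('pics/w2.npy');im=cv2.convertScaleAbs(im,alpha=1.6,beta=20)
save('w2c',im,(205,108,373,270),4.5)
E
```

```text
(no output)
```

View pics/w2c.png

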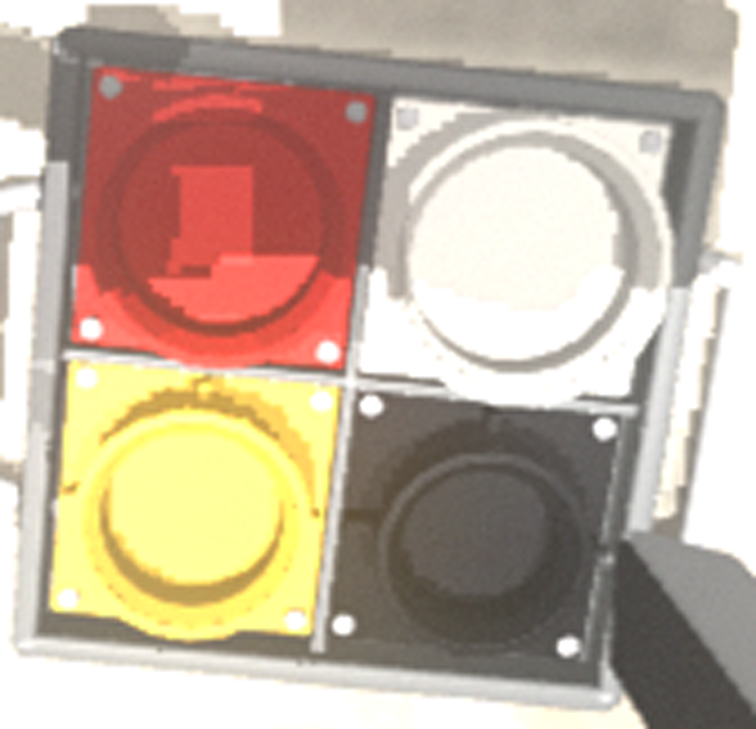

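```bash
python3 - <<'E'
from h import *
p=np.load('pics/w2p.npy')
n=lambda a:np.array(a,float)/4.5+[205,108]-0.39
S={'R':[(111,87),(357,112),(91,329),(328,352)],'Y':[(87,378),(320,401),(68,599),(296,620)],'K':[(371,406),(604,429),(343,625),(568,646)]}
for z in (.010,.013,.016):
    c={k:atz('wrist',n(v),z,p).mean(0) for k,v in S.items()}
    a=c['R']-c['Y'];b=c['K']-c['Y']
    print(z,{k:v[:2].round(4) for k,v in c.items()},'W',(c['R']+b)[:2].round(4),np.linalg.norm(a),np.linalg.norm(b),np.arctan2(b[1],b[0]),np.arctan2(-a[0],a[1]))
for k,q in {'Yfl':(194,507),'Rfl':(222,225)}.items(): print(k,atz('wrist',n(q),.013,p))
for k,q in {'Yrim':(202,519),'Wrim':(520,260)}.items(): print(k,atz('wrist',n(q),.034,p))
E
```

```text
0.01 {'R': array([ 0.4238, -0.0829]), 'Y': array([ 0.4156, -0.1627]), 'K': array([ 0.4953, -0.1706])} W [ 0.5035 -0.0908] 0.0802316322018215 0.08012555080342108 -0.09911523892007255 -0.1022662616396781
0.013 {'R': array([ 0.4238, -0.0825]), 'Y': array([ 0.4156, -0.1617]), 'K': array([ 0.4948, -0.1696])} W [ 0.5029 -0.0904] 0.07966199524399697 0.0795566670134358 -0.09911523892007269 -0.10226626163967874
0.016 {'R': array([ 0.4238, -0.0821]), 'Y': array([ 0.4157, -0.1607]), 'K': array([ 0.4943, -0.1686])} W [ 0.5024 -0.0899] 0.07909235828617246 0.0789877832234506 -0.09911523892007276 -0.10226626163967865
Yfl [[ 0.4159868  -0.16335808  0.013     ]]
Rfl [[ 0.42384723 -0.08318503  0.013     ]]
Yrim [[ 0.41861658 -0.15983937  0.034     ]]
Wrim [[ 0.50095757 -0.0892172   0.034     ]]
```

>>> {"op": "step_arm", "data": {"increments": "-4 0 0 0 0 0; -4 0 0 0 0 0; -4 0 0 0 0 0; -4 0 0 0 0 0; 0 0 0 0 0 0"}}

```text
time: 3.8
tool_pos: [0.4256, -0.2602, 0.2525]
ee_rot: [-3.14, 0.0, 1.569]
wrist_force: [0.5, -0.0, -0.8]
width: 0.0942
```

>>> {"op": "step_arm", "data": {"increments": "0 0 0 0 0 0; 0 0 0 0 0 0"}}

```text
time: 4.0
tool_pos: [0.4259, -0.2564, 0.2536]
ee_rot: [3.141, -0.001, 1.574]
wrist_force: [-0.2, 0.6, 0.0]
width: 0.0938
```

```bash
python3 - <<'E'
from h import *
p=pose();print(p.round(4)); np.save('pics/w3p.npy',p)
im=snapshot('wrist');np.save('pics/w3.npy',im)
a=cv2.resize(im[60:340,150:350],None,fx=2,fy=2,interpolation=cv2.INTER_CUBIC)
s=np.load('pics/scene0.npy')[270:326,310:350]
b=cv2.resize(s,None,fx=10,fy=10,interpolation=cv2.INTER_CUBIC)
save('w3',np.hstack([a,b]))
E
```

```text
[ 4.2590e-01 -2.5640e-01  2.5360e-01  3.1412e+00 -5.0000e-04  1.5737e+00]
```

View pics/w3.png

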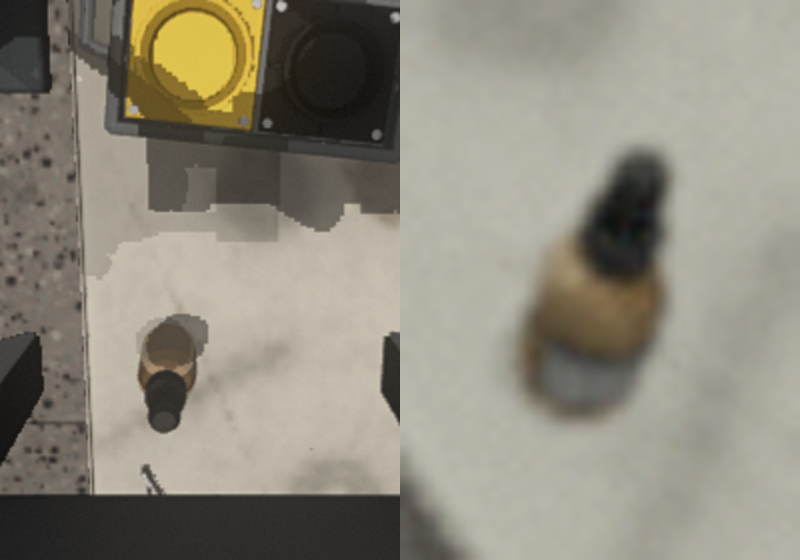

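```bash
python3 - <<'E'
from h import *
p=np.load('pics/w3p.npy')
o1,d1=pix2ray('scene',(333.7,286));o2,d2=pix2ray('wrist',(231.8,270.8),p)
print(tri(o1,d1[0],o2,d2[0]),atz('wrist',(231.8,270.8),.115,p),atz('scene',(333.7,286),.113))
print(atz('wrist',(150+167/2-.25,60+376/2),.070,p)) # collar/shoulder
print(atz('wrist',(150+168/2-.25,60+345/2-.25),.0,p)) # far base side
E
```

```text
(array([ 0.40199625, -0.34341213,  0.11311851]), np.float64(0.0012282839739970904)) [[ 0.40263593 -0.34285777  0.115     ]] [[ 0.40148517 -0.34309286  0.113     ]]
[[ 0.4013512 -0.3372477  0.07     ]]
[[ 0.39754487 -0.3442347   0.        ]]
```

>>> {"op": "step_arm", "data": {"increments": "-2.85 -0.8 -0.5 0 0 0; -2.85 -0.8 -0.5 0 0 0; -2.85 -0.8 0.5 0 0 0; 0 0 3.5 0 0 0; 0 0 3.5 0 0 0"}}

```text
time: 4.55
tool_pos: [0.4023, -0.3437, 0.1892]
ee_rot: [3.139, 0.003, 1.572]
wrist_force: [-0.6, 0.0, -0.6]
width: 0.094
```

>>> {"op": "step_arm", "data": {"increments": "0 0 3 0 0 0; 0 0 0 0 0 0; 0 0 0 0 0 0; 0 0 0 0 0 0"}}

```text
time: 4.95
tool_pos: [0.4026, -0.344, 0.1612]
ee_rot: [3.138, 0.003, 1.572]
wrist_force: [-0.7, -0.2, -0.2]
width: 0.0942
```

>>> {"op": "step_arm", "data": {"increments": "0 0 2.5 0 0 0; 0 0 2.5 0 0 0; 0 0 2.5 0 0 0; 0 0 1.3 0 0 0; 0 0 0 0 0 0"}}

```text
time: 5.45
tool_pos: [0.4012, -0.3432, 0.07]
ee_rot: [-3.141, -0.001, 1.571]
wrist_force: [-0.9, 0.3, 0.0]
width: 0.0942
```

>>> {"op": "step_arm", "data": {"increments": "0 0 0 0 0 0; 0 0 0 0 0 0; 0 0 0 0 0 0; 0 0 0 0 0 0; 0 0 0 0 0 0", "claw": 1}}

```text
time: 5.95
tool_pos: [0.4015, -0.3439, 0.071]
ee_rot: [3.141, 0.001, 1.571]
wrist_force: [0.3, -0.4, 0.1]
width: 0.0572
```

>>> {"op": "step_arm", "data": {"increments": "0 0 0 0 0 0; 0 0 0 0 0 0; 0 0 0 0 0 0; 0 0 0 0 0 0; 0 0 0 0 0 0"}}

```text
time: 6.45
tool_pos: [0.4014, -0.3436, 0.0704]
ee_rot: [3.142, -0.0, 1.571]
wrist_force: [-0.4, 0.4, -0.2]
width: 0.0217
```

>>> {"op": "step_arm", "data": {"increments": "0 0 0 0 0 0; 0 0 0 0 0 0; 0 0 0 0 0 0; 0 0 -1 0 0 0; 0 0 -2 0 0 0"}}

```text
time: 6.95
tool_pos: [0.4003, -0.3426, 0.0993]
ee_rot: [-3.139, -0.003, 1.571]
wrist_force: [-0.0, 0.2, -0.8]
width: 0.022
```

>>> {"op": "step_arm", "data": {"increments": "0 0 -2 0 0 0; 0 0 -2 0 0 0; 0 0 -1 0 0 0; 2.2 1.17 0 0 0 0; 2.2 1.17 0 0 0 0"}}

```text
time: 7.45
tool_pos: [0.4249, -0.2997, 0.1511]
ee_rot: [3.141, 0.001, 1.569]
wrist_force: [-0.3, 0.2, -1.0]
width: 0.0217
```

>>> {"op": "step_arm", "data": {"increments": "2.2 1.17 0 0 0 0; 2.2 1.17 0 0 0 0; 2.2 1.17 0 0 0 0; 2.2 1.17 0 0 0 0; 2.2 1.17 0 0 0 0"}}

```text
time: 7.95
tool_pos: [0.4834, -0.1886, 0.1504]
ee_rot: [-3.141, -0.0, 1.571]
wrist_force: [0.3, 0.5, -0.9]
width: 0.0218
```

>>> {"op": "step_arm", "data": {"increments": "2 1.17 0 0 0 0; 0 0 0 0 0 0; 0 0 0 0 0 0; 0 0 0 0 0 0"}}

```text
time: 8.35
tool_pos: [0.4945, -0.1703, 0.1504]
ee_rot: [-3.141, 0.0, 1.57]
wrist_force: [0.5, -0.0, -0.6]
width: 0.0217
```

```bash
python3 - <<'E'
from h import *
o=get_obs();print(o['tool_pos'],o['ee_rot'],o['width'],o['wrist_force'])
im=snapshot('wrist');np.save('pics/w4.npy',im)
sd=snapshot('side');np.save('pics/sd4.npy',sd)
a=cv2.resize(im,(400,300));b=cv2.resize(sd[80:230,200:400],(400,300),interpolation=cv2.INTER_CUBIC)
save('w4',np.hstack([a,b]))
E
```

```text
[ 0.49450538 -0.17031732  0.15040915] [-3.14115765e+00  3.27041369e-04  1.57029424e+00] 0.021661341305884953 [ 0.45655512 -0.04133497 -0.55007416]
```

View pics/w4.png

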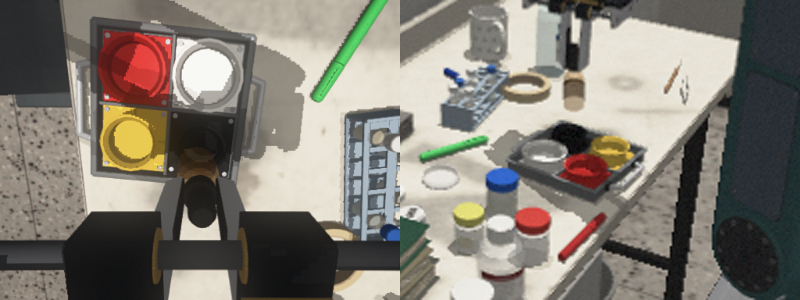

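>>> {"op": "step_arm", "data": {"increments": "0 0 1.5 0 0 0; 0 0 1.5 0 0 0; 0 0 1.5 0 0 0; 0 0 1.2 0 0 0; 0 0 0 0 0 0"}}

```text
time: 8.95
tool_pos: [0.4938, -0.169, 0.0904]
ee_rot: [-3.138, -0.002, 1.571]
wrist_force: [1.2, 1.2, -0.4]
width: 0.0217
```

>>> {"op": "step_arm", "data": {"increments": "0 0 0.5 0 0 0; 0 0 0.4 0 0 0; 0 0 0 0 0 0; 0 0 0 0 0 0; 0 0 0 0 0 0"}}

```text
time: 9.45
tool_pos: [0.4951, -0.1698, 0.0849]
ee_rot: [3.141, 0.0, 1.571]
wrist_force: [-0.2, -0.3, -0.3]
width: 0.0215
```

>>> {"op": "step_arm", "data": {"increments": "0 0 0.1 0 0 0; 0 0 0.1 0 0 0; 0 0 0 0 0 0; 0 0 0 0 0 0"}}

```text
time: 9.85
tool_pos: [0.4953, -0.1698, 0.0833]
ee_rot: [3.14, 0.001, 1.571]
wrist_force: [0.3, 0.5, 4.6]
width: 0.0217
```

>>> {"op": "step_arm", "data": {"increments": "0 0 0 0 0 0; 0 0 0 0 0 0; 0 0 0 0 0 0; 0 0 0 0 0 0; 0 0 0 0 0 0", "claw": -0.2}}

```text
time: 10.35
tool_pos: [0.4948, -0.1696, 0.0821]
ee_rot: [-3.141, -0.0, 1.571]
wrist_force: [-0.2, -0.2, -1.0]
width: 0.0555
```

>>> {"op": "step_arm", "data": {"increments": "0 0 -1 0 0 0; 0 0 -2 0 0 0; 0 0 -3 0 0 0; 0 0 -3 0 0 0; 0 0 -2 0 0 0"}}

```text
time: 10.85
tool_pos: [0.4957, -0.17, 0.196]
ee_rot: [3.138, 0.002, 1.571]
wrist_force: [0.4, 0.9, 0.4]
width: 0.0564
```

>>> {"op": "step_arm", "data": {"increments": "3.9 -1.15 0 0 0 0; 3.9 -1.15 0 0 0 0; 3.9 -1.15 0 0 0 0; 3.9 -1.15 0 0 0 0; 3.9 -1.15 0 0 0 0", "claw": -1}}

```text
time: 11.35
tool_pos: [0.4369, 0.0267, 0.1935]
ee_rot: [3.14, -0.0, 1.57]
wrist_force: [0.5, 0.2, -0.4]
width: 0.0919
```

>>> {"op": "step_arm", "data": {"increments": "3.9 -1.15 0 0 0 0; 3.9 -1.15 0 0 0 0; 3.9 -1.15 0 0 0 0; 0 0 0 0 0 0; 0 0 0 0 0 0"}}

```text
time: 11.85
tool_pos: [0.4028, 0.1429, 0.1933]
ee_rot: [3.14, 0.0, 1.573]
wrist_force: [0.2, -0.9, -0.2]
width: 0.0941
```

>>> {"op": "step_arm", "data": {"increments": "0 0 0 0 0 0; 0 0 0 0 0 0"}}

```text
time: 12.05
tool_pos: [0.4033, 0.1413, 0.1927]
ee_rot: [3.141, 0.0, 1.569]
wrist_force: [-0.2, 0.2, -0.3]
width: 0.0938
```

```bash
python3 - <<'E'
from h import *
p=pose();np.save('pics/w5p.npy',p);print(p)
im=snapshot('wrist');np.save('pics/w5.npy',im)
sd=snapshot('side')
a=cv2.resize(im,(512,384));b=cv2.resize(sd[80:272,220:360],(280,384),interpolation=cv2.INTER_CUBIC)
save('w5',np.hstack([a,b]))
E
```

```text
[4.03334367e-01 1.41274888e-01 1.92652786e-01 3.14126391e+00
 1.95076763e-04 1.56884269e+00]
```

View pics/w5.png

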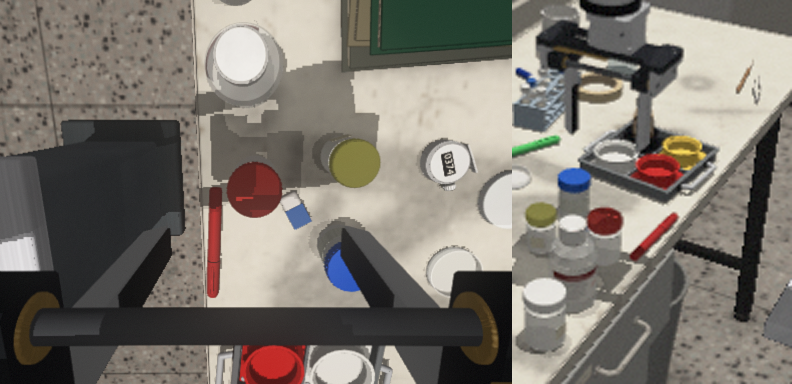

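```bash
python3 - <<'E'
from h import *
p=np.load('pics/w5p.npy')
print(atz('wrist',[(254,190),(354,163),(240,55)],[.072,.064,.128],p).round(4))
im=np.load('pics/w5.npy').astype(int)
for lo,hi in (((200,140,310,240),'r'),((310,120,400,200),'y')):
    x0,y0,x1,y1=lo;c=im[y0:y1,x0:x1]
    m=(c[...,0]>1.9*c[...,1]) if hi=='r' else (c[...,1]>1.5*c[...,2])&(c[...,0]<1.5*c[...,1])
    n,l,s,ce=cv2.connectedComponentsWithStats(m.astype(np.uint8))
    i=1+s[1:,4].argmax();b=s[i]
    print(hi,s[i],ce[i]+[x0,y0],atz('wrist',(x0+b[0]+b[2]/2-.5,y0+b[1]+b[3]/2-.5),.07 if hi=='r' else .062,p).round(4))
E
```

```text
[[0.4023 0.1422 0.072 ]
 [0.4919 0.1649 0.064 ]
 [0.3938 0.2466 0.128 ]]
r [  28   22   54   55 2300] [254.19304348 189.12347826] [[0.4028 0.1427 0.07  ]]
y [  20   19   50   49 1921] [354.40760021 162.55960437] [[0.493  0.1646 0.062 ]]
```

>>> {"op": "step_arm", "data": {"increments": "0.1 0 3 0 0 0; 0 0 3 0 0 0; 0 0 3 0 0 0; 0 0 3 0 0 0; 0 0 2.8 0 0 0"}}

```text
time: 12.65
tool_pos: [0.4029, 0.1425, 0.0431]
ee_rot: [-3.141, 0.0, 1.569]
wrist_force: [0.2, -0.5, -0.3]
width: 0.0938
```

>>> {"op": "step_arm", "data": {"increments": "0 0 0 0 0 0; 0 0 0 0 0 0; 0 0 0 0 0 0; 0 0 0 0 0 0; 0 0 0 0 0 0", "claw": 1}}

```text
time: 13.15
tool_pos: [0.404, 0.1436, 0.046]
ee_rot: [3.139, -0.001, 1.571]
wrist_force: [1.1, -0.8, 0.4]
width: 0.0574
```

>>> {"op": "step_arm", "data": {"increments": "0 0 0 0 0 0; 0 0 0 0 0 0; 0 0 0 0 0 0; 0 0 -1 0 0 0"}}

```text
time: 13.55
tool_pos: [0.4016, 0.1431, 0.0535]
ee_rot: [-3.138, 0.001, 1.571]
wrist_force: [0.1, -0.0, -1.4]
width: 0.0504
```

>>> {"op": "step_arm", "data": {"increments": "0 0 -2 0 0 0; 0 0 -3 0 0 0; 0 0 -2 0 0 0; -2.8 0.25 0 0 0 0; -2.8 0.25 0 0 0 0"}}

```text
time: 14.05
tool_pos: [0.4082, 0.0872, 0.1256]
ee_rot: [3.14, -0.0, 1.573]
wrist_force: [0.4, -0.0, -1.6]
width: 0.0501
```

>>> {"op": "step_arm", "data": {"increments": "-2.8 0.25 0 0 0 0; -2.8 0.25 0 0 0 0; -2.8 0.25 0 0 0 0; -2.8 0.25 0 0 0 0; -2.8 0.25 0 0 0 0"}}

```text
time: 14.55
tool_pos: [0.4201, -0.0537, 0.1245]
ee_rot: [-3.141, -0.0, 1.571]
wrist_force: [0.0, -0.9, 0.2]
width: 0.0507
```

>>> {"op": "step_arm", "data": {"increments": "-2.8 0.25 0 0 0 0; 0 0 0 0 0 0; 0 0 0 0 0 0; 0 0 0 0 0 0"}}

```text
time: 14.95
tool_pos: [0.4227, -0.0798, 0.1244]
ee_rot: [-3.141, -0.001, 1.572]
wrist_force: [0.6, 0.4, -0.4]
width: 0.0505
```

```bash
python3 - <<'E'
from h import *
print(pose().round(4))
E
```

```text
[ 4.2270e-01 -7.9800e-02  1.2440e-01 -3.1412e+00 -8.0000e-04  1.5717e+00]
```

>>> {"op": "step_arm", "data": {"increments": "-0.28 0.1 1 0 0 0; 0 0 1.5 0 0 0; 0 0 1.5 0 0 0; 0 0 1.5 0 0 0; 0 0 0.5 0 0 0"}}

```text
time: 15.45
tool_pos: [0.4224, -0.0823, 0.0621]
ee_rot: [-3.138, -0.001, 1.572]
wrist_force: [0.3, 0.9, -1.5]
width: 0.05
```

>>> {"op": "step_arm", "data": {"increments": "0 0 0.3 0 0 0; 0 0 0.2 0 0 0; 0 0 0.1 0 0 0; 0 0 0 0 0 0; 0 0 0 0 0 0"}}

```text
time: 15.95
tool_pos: [0.4243, -0.0835, 0.0589]
ee_rot: [3.141, 0.0, 1.571]
wrist_force: [0.4, 0.5, -0.1]
width: 0.0506
```

>>> {"op": "step_arm", "data": {"increments": "0 0 0.1 0 0 0; 0 0 0.1 0 0 0; 0 0 0 0 0 0; 0 0 0 0 0 0"}}

```text
time: 16.35
tool_pos: [0.4244, -0.0837, 0.0584]
ee_rot: [3.14, 0.001, 1.571]
wrist_force: [-2.5, 1.1, 8.3]
width: 0.0506
```

>>> {"op": "step_arm", "data": {"increments": "0 0 0 0 0 0; 0 0 0 0 0 0; 0 0 0 0 0 0; 0 0 0 0 0 0", "claw": -0.5}}

```text
time: 16.75
tool_pos: [0.4238, -0.0834, 0.0562]
ee_rot: [-3.141, -0.0, 1.571]
wrist_force: [-0.1, 0.3, 0.4]
width: 0.0703
```

>>> {"op": "step_arm", "data": {"increments": "0 0 -1 0 0 0; 0 0 -2.5 0 0 0; 0 0 -3.5 0 0 0; 0 0 -3.5 0 0 0; 0 0 -1.5 0 0 0"}}

```text
time: 17.25
tool_pos: [0.4256, -0.084, 0.1811]
ee_rot: [3.135, 0.002, 1.571]
wrist_force: [-0.0, 0.7, -0.1]
width: 0.0703
```

>>> {"op": "step_arm", "data": {"increments": "3.5 0.97 0 0 0 0; 3.5 0.97 0 0 0 0; 3.5 0.97 0 0 0 0; 3.5 0.97 0 0 0 0; 3.5 0.97 0 0 0 0"}}

```text
time: 17.75
tool_pos: [0.4727, 0.093, 0.1774]
ee_rot: [3.14, -0.0, 1.571]
wrist_force: [-1.0, -0.2, -0.7]
width: 0.0708
```

>>> {"op": "step_arm", "data": {"increments": "3.5 0.97 0 0 0 0; 3.5 0.97 0 0 0 0; 0 0 0 0 0 0; 0 0 0 0 0 0; 0 0 0 0 0 0"}}

```text
time: 18.25
tool_pos: [0.4917, 0.1607, 0.1768]
ee_rot: [3.141, 0.0, 1.57]
wrist_force: [1.0, -0.1, -0.6]
width: 0.0707
```

```bash
cat > lid.py <<'E'
from h import *
def lid(im,p,box,kind,z):
    x0,y0,x1,y1=box;c=im[y0:y1,x0:x1].astype(int)
    m=(c[...,0]>1.9*c[...,1]) if kind=='r' else (c[...,1]>1.5*c[...,2])&(c[...,0]<1.5*c[...,1])
    n,l,s,ce=cv2.connectedComponentsWithStats(m.astype(np.uint8))
    i=1+s[1:,4].argmax();b=s[i]
    print(kind,b,atz('wrist',(x0+b[0]+b[2]/2-.5,y0+b[1]+b[3]/2-.5),z,p).round(4))
E
python3 - <<'E'
from lid import *
p=pose();print(p.round(4));np.save('pics/w6p.npy',p)
im=snapshot('wrist');np.save('pics/w6.npy',im)
lid(im,p,(190,110,330,260),'y',.062)
a=cv2.resize(im,(512,384));b=cv2.resize(snapshot('side')[80:272,220:360],(280,384),interpolation=cv2.INTER_CUBIC)
save('w6',np.hstack([a,b]))
E
```

```text
[4.9170e-01 1.6070e-01 1.7680e-01 3.1414e+00 5.0000e-04 1.5702e+00]
y [  43   53   50   50 1967] [[0.4937 0.1652 0.062 ]]
```

View pics/w6.png

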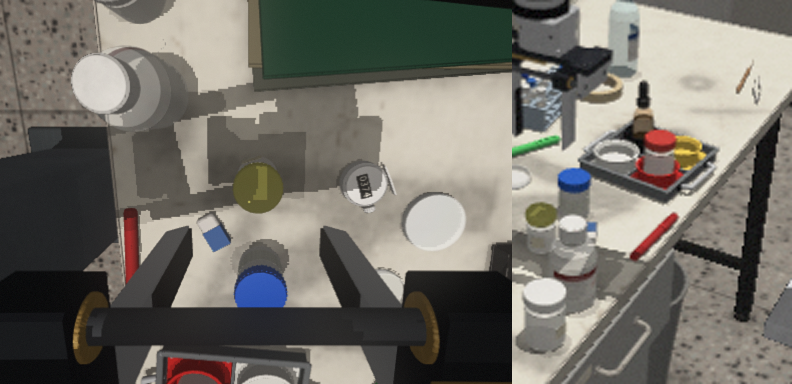

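>>> {"op": "step_arm", "data": {"increments": "0.45 0.18 2.5 0 0 0; 0 0 3 0 0 0; 0 0 3 0 0 0; 0 0 3 0 0 0; 0 0 2.4 0 0 0"}}

```text
time: 18.85
tool_pos: [0.4928, 0.1648, 0.0359]
ee_rot: [-3.14, 0.0, 1.569]
wrist_force: [0.6, -0.5, 0.1]
width: 0.0705
```

>>> {"op": "step_arm", "data": {"increments": "0 0 0 0 0 0; 0 0 0 0 0 0; 0 0 0 0 0 0; 0 0 0 0 0 0; 0 0 0 0 0 0", "claw": 1}}

```text
time: 19.35
tool_pos: [0.495, 0.1663, 0.0396]
ee_rot: [3.138, -0.001, 1.571]
wrist_force: [-0.1, 0.0, 3.9]
width: 0.0446
```

>>> {"op": "step_arm", "data": {"increments": "0 0 0 0 0 0; 0 0 0 0 0 0; 0 0 -0.5 0 0 0; 0 0 -1 0 0 0; 0 0 0 0 0 0"}}

```text
time: 19.85
tool_pos: [0.4944, 0.1664, 0.054]
ee_rot: [3.139, -0.001, 1.571]
wrist_force: [-0.5, -1.0, 0.4]
width: 0.0442
```

>>> {"op": "step_arm", "data": {"increments": "0 0 -2.5 0 0 0; 0 0 -3 0 0 0; 0 0 -3 0 0 0; 0 0 -2 0 0 0; -3.28 -0.79 0 0 0 0"}}

```text
time: 20.35
tool_pos: [0.4881, 0.1356, 0.1614]
ee_rot: [3.134, -0.003, 1.575]
wrist_force: [-0.4, -0.9, -0.6]
width: 0.0442
```

>>> {"op": "step_arm", "data": {"increments": "-3.28 -0.79 0 0 0 0; -3.28 -0.79 0 0 0 0; -3.28 -0.79 0 0 0 0; -3.28 -0.79 0 0 0 0; -3.28 -0.79 0 0 0 0"}}

```text
time: 20.85
tool_pos: [0.4455, -0.0319, 0.1573]
ee_rot: [-3.142, -0.0, 1.571]
wrist_force: [0.3, 0.1, -0.4]
width: 0.0446
```

>>> {"op": "step_arm", "data": {"increments": "-3.28 -0.79 0 0 0 0; -3.28 -0.79 0 0 0 0; -3.28 -0.79 0 0 0 0; -3.28 -0.79 0 0 0 0; 0 0 0 0 0 0"}}

```text
time: 21.35
tool_pos: [0.4136, -0.165, 0.1572]
ee_rot: [-3.141, 0.001, 1.566]
wrist_force: [-0.8, 0.7, -0.8]
width: 0.0447
```

>>> {"op": "step_arm", "data": {"increments": "0 0 0 0 0 0; 0 0 0 0 0 0; 0 0 0 0 0 0"}}

```text
time: 21.65
tool_pos: [0.4149, -0.1609, 0.1574]
ee_rot: [3.142, -0.0, 1.573]
wrist_force: [-0.1, -0.1, -0.2]
width: 0.0444
```

>>> {"op": "step_arm", "data": {"increments": "-0.13 0.07 2 0 0 0; 0 0 2.5 0 0 0; 0 0 2 0 0 0; 0 0 1.5 0 0 0; 0 0 1.5 0 0 0"}}

```text
time: 22.15
tool_pos: [0.4155, -0.1621, 0.0617]
ee_rot: [-3.141, -0.0, 1.573]
wrist_force: [-0.6, -0.0, -0.8]
width: 0.0447
```

>>> {"op": "step_arm", "data": {"increments": "0 0 0.6 0 0 0; 0 0 0.2 0 0 0; 0 0 0 0 0 0; 0 0 0 0 0 0; 0 0 0 0 0 0"}}

```text
time: 22.65
tool_pos: [0.416, -0.1635, 0.0554]
ee_rot: [3.14, 0.001, 1.571]
wrist_force: [0.1, -0.4, -0.7]
width: 0.0443
```

>>> {"op": "step_arm", "data": {"increments": "0 0 0.15 0 0 0; 0 0 0.15 0 0 0; 0 0 0 0 0 0; 0 0 0 0 0 0"}}

```text
time: 23.05
tool_pos: [0.4158, -0.1637, 0.0526]
ee_rot: [3.14, 0.001, 1.571]
wrist_force: [-1.8, 0.1, 5.4]
width: 0.0445
```

>>> {"op": "step_arm", "data": {"increments": "0 0 0.1 0 0 0; 0 0 0 0 0 0; 0 0 0 0 0 0; 0 0 0 0 0 0"}}

```text
time: 23.45
tool_pos: [0.4158, -0.1639, 0.0525]
ee_rot: [3.14, 0.001, 1.571]
wrist_force: [-3.3, 1.2, 10.6]
width: 0.0443
```

>>> {"op": "step_arm", "data": {"increments": "0 0 0 0 0 0; 0 0 0 0 0 0; 0 0 0 0 0 0; 0 0 0 0 0 0", "claw": -0.2}}

```text
time: 23.85
tool_pos: [0.4151, -0.1631, 0.05]
ee_rot: [-3.141, -0.001, 1.571]
wrist_force: [1.1, -0.3, -0.5]
width: 0.0561
```

>>> {"op": "step_arm", "data": {"increments": "0 0 -1 0 0 0; 0 0 -3 0 0 0; 0 0 -4 0 0 0; 0 0 -4 0 0 0; 0 0 -3 0 0 0"}}

```text
time: 24.35
tool_pos: [0.4159, -0.1636, 0.204]
ee_rot: [3.138, 0.002, 1.571]
wrist_force: [1.1, -0.1, -0.3]
width: 0.0567
```

>>> {"op": "step_arm", "data": {"increments": "4.3 -0.15 -0.4 0 0 0; 4.3 -0.15 -0.4 0 0 0; 4.3 -0.15 -0.4 0 0 0; 4.3 -0.15 -0.4 0 0 0; 4.3 -0.15 -0.4 0 0 0", "claw": -1}}

```text
time: 24.85
tool_pos: [0.4075, 0.0533, 0.2215]
ee_rot: [3.14, -0.0, 1.57]
wrist_force: [1.1, 0.2, 0.5]
width: 0.0921
```

>>> {"op": "step_arm", "data": {"increments": "4.3 -0.15 -0.4 0 0 0; 4.3 -0.15 -0.4 0 0 0; 4.3 -0.15 -0.4 0 0 0; 4.3 -0.15 -0.4 0 0 0; 4.3 -0.15 -0.4 0 0 0"}}

```text
time: 25.35
tool_pos: [0.3998, 0.2686, 0.2415]
ee_rot: [3.14, -0.0, 1.571]
wrist_force: [1.3, 0.2, -0.0]
width: 0.0937
```

>>> {"op": "step_arm", "data": {"increments": "0 0 0 0 0 0; 0 0 0 0 0 0; 0 0 0 0 0 0; 0 0 0 0 0 0"}}

```text
time: 25.75
tool_pos: [0.4005, 0.2655, 0.2407]
ee_rot: [3.141, 0.0, 1.569]
wrist_force: [-0.2, 0.5, 0.5]
width: 0.0937
```

```bash
python3 - <<'E'
from lid import *
p=pose();print(p.round(4));np.save('pics/w7p.npy',p)
im=snapshot('wrist');np.save('pics/w7.npy',im)
sd=snapshot('side')
save('w7',np.hstack([im,cv2.resize(sd[80:272,220:360],(280,384),interpolation=cv2.INTER_CUBIC)]))
E
```

```text
[4.0050e-01 2.6550e-01 2.4070e-01 3.1413e+00 1.0000e-04 1.5689e+00]
```

View pics/w7.png

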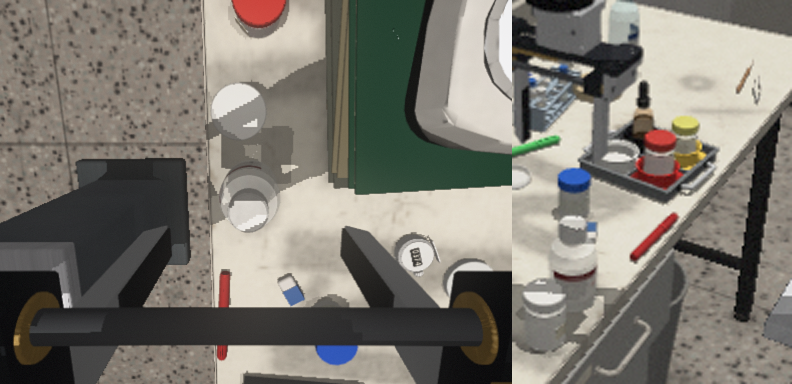

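```bash
python3 - <<'E'
from lid import *
p=np.load('pics/w7p.npy');im=np.load('pics/w7.npy')
print(atz('wrist',[(239,111),(249,212),(329,180),(329,110)],[.08,.128,.08,.08],p).round(4), atz('scene',(211.9,143.2),.08).round(4))
a=cv2.resize(im[70:155,195:295],None,fx=6,fy=6,interpolation=cv2.INTER_CUBIC)
save('w7c',a)
E
```

```text
[[0.3853 0.3344 0.08  ]
 [0.395  0.2485 0.128 ]
 [0.4744 0.2671 0.08  ]
 [0.471  0.3351 0.08  ]] [[0.3843 0.3294 0.08  ]]
```

View pics/w7c.png

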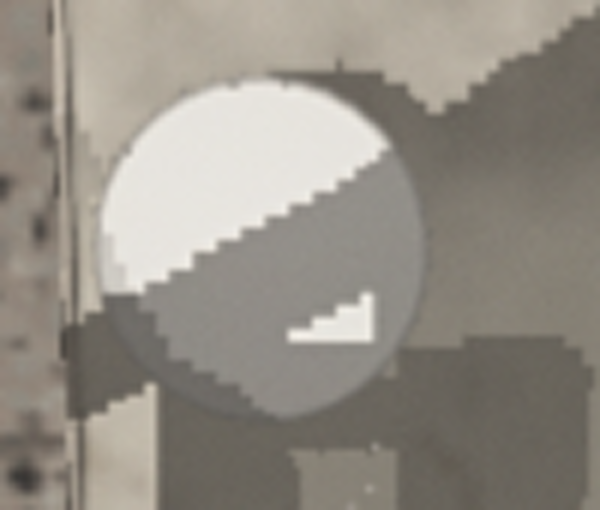

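>>> {"op": "step_arm", "data": {"increments": "2.3 -0.55 0 0 0 0; 2.3 -0.55 0 0 0 0; 2.3 -0.5 0 0 0 0; 0 0 3 0 0 0; 0 0 3 0 0 0"}}

```text
time: 26.35
tool_pos: [0.385, 0.3361, 0.181]
ee_rot: [3.139, -0.002, 1.571]
wrist_force: [-0.2, 0.7, -0.5]
width: 0.094
```

>>> {"op": "step_arm", "data": {"increments": "0 0 2 0 0 0; 0 0 0 0 0 0; 0 0 0 0 0 0; 0 0 0 0 0 0"}}

```text
time: 26.75
tool_pos: [0.3852, 0.336, 0.1624]
ee_rot: [3.139, -0.002, 1.57]
wrist_force: [-0.5, -0.0, -0.7]
width: 0.0939
```

>>> {"op": "step_arm", "data": {"increments": "-0.15 -0.05 2.5 0 0 0; 0 0 3 0 0 0; 0 0 3 0 0 0; 0 0 2.5 0 0 0; 0 0 0 0 0 0"}}

```text
time: 27.25
tool_pos: [0.3822, 0.333, 0.0482]
ee_rot: [-3.137, 0.003, 1.571]
wrist_force: [-0.5, -0.7, -0.0]
width: 0.094
```

>>> {"op": "step_arm", "data": {"increments": "0 0 0 0 0 0; 0 0 0 0 0 0; 0 0 0 0 0 0; 0 0 0 0 0 0; 0 0 0 0 0 0", "claw": 1}}

```text
time: 27.75
tool_pos: [0.3841, 0.3346, 0.0513]
ee_rot: [3.14, -0.001, 1.571]
wrist_force: [-0.4, -0.6, -0.0]
width: 0.0576
```

>>> {"op": "step_arm", "data": {"increments": "0 0 0 0 0 0; 0 0 0 0 0 0; 0 0 0 0 0 0; 0 0 -0.5 0 0 0; 0 0 -1 0 0 0"}}

```text
time: 28.25
tool_pos: [0.3827, 0.3335, 0.0645]
ee_rot: [-3.139, 0.002, 1.571]
wrist_force: [0.4, -0.4, -0.7]
width: 0.0547
```

>>> {"op": "step_arm", "data": {"increments": "0 0 -3 0 0 0; 0 0 -3 0 0 0; 0 0 -3 0 0 0; 0 0 -3 0 0 0; 0 0 -3 0 0 0"}}

```text
time: 28.75
tool_pos: [0.3835, 0.3341, 0.2172]
ee_rot: [3.141, -0.0, 1.571]
wrist_force: [-0.1, 1.0, -0.9]
width: 0.0545
```

>>> {"op": "step_arm", "data": {"increments": "-3 0.7 0 0 0 0; -3 0.8 0 0 0 0; -3 0.8 0 0 0 0; -3 0.8 0 0 0 0; -3 0.8 0 0 0 0"}}

```text
time: 29.25
tool_pos: [0.4227, 0.183, 0.216]
ee_rot: [3.141, -0.0, 1.571]
wrist_force: [0.8, -0.4, -1.2]
width: 0.0546
```

>>> {"op": "step_arm", "data": {"increments": "-3 0.9 0 0 0 0; -3 0.9 0 0 0 0; -3 0.9 0 0 0 0; -3 0.9 0 0 0 0; -3 0.9 0 0 0 0"}}

```text
time: 29.75
tool_pos: [0.4678, 0.033, 0.2159]
ee_rot: [3.141, -0.0, 1.571]
wrist_force: [-0.1, -0.3, -1.7]
width: 0.0543
```

>>> {"op": "step_arm", "data": {"increments": "-3 0.9 0 0 0 0; -3 0.9 0 0 0 0; -3 0.9 0 0 0 0; -3.3 0.9 0 0 0 0; 0 0 0 0 0 0"}}

```text
time: 30.25
tool_pos: [0.5041, -0.0921, 0.2152]
ee_rot: [-3.141, 0.001, 1.566]
wrist_force: [-0.2, 0.0, -0.5]
width: 0.0543
```

>>> {"op": "step_arm", "data": {"increments": "0 0 2 0 0 0; 0 0 2 0 0 0; 0 0 0 0 0 0; 0 0 0 0 0 0; 0 0 0 0 0 0"}}

```text
time: 30.75
tool_pos: [0.5044, -0.0884, 0.177]
ee_rot: [3.139, 0.0, 1.572]
wrist_force: [-0.6, -0.5, -0.9]
width: 0.0544
```

```bash
python3 - <<'E'
from lid import *
p=pose();print(p.round(4));np.save('pics/w8p.npy',p)
im=snapshot('wrist');np.save('pics/w8.npy',im)
sd=snapshot('side')
save('w8',np.hstack([im,cv2.resize(sd[80:272,220:360],(280,384),interpolation=cv2.INTER_CUBIC)]))
E
```

```text
[ 5.0440e-01 -8.8400e-02  1.7700e-01  3.1394e+00  4.0000e-04  1.5716e+00]
```

View pics/w8.png

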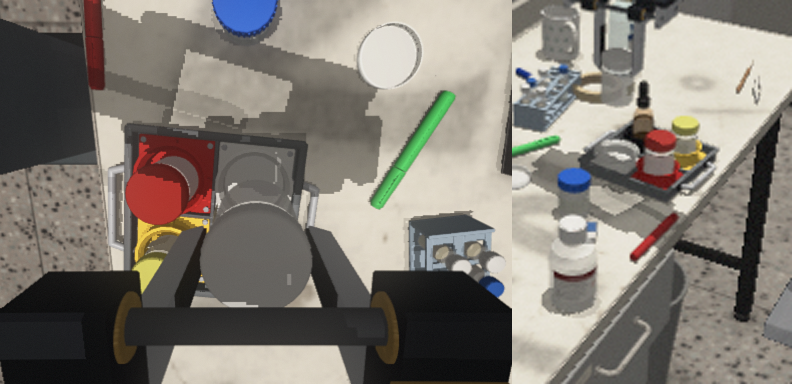

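>>> {"op": "step_arm", "data": {"increments": "-0.2 -0.12 1.5 0 0 0; 0 0 2 0 0 0; 0 0 2 0 0 0; 0 0 1.5 0 0 0; 0 0 0 0 0 0"}}

```text
time: 31.35
tool_pos: [0.5004, -0.0902, 0.102]
ee_rot: [-3.136, -0.002, 1.571]
wrist_force: [-0.6, 0.5, -0.5]
width: 0.0542
```

>>> {"op": "step_arm", "data": {"increments": "0 0 1 0 0 0; 0 0 1 0 0 0; 0 0 1 0 0 0; 0 0 0.7 0 0 0; 0 0 0 0 0 0"}}

```text
time: 31.85
tool_pos: [0.5017, -0.0905, 0.067]
ee_rot: [-3.139, -0.001, 1.571]
wrist_force: [-0.0, 0.2, -0.7]
width: 0.0544
```

>>> {"op": "step_arm", "data": {"increments": "0 0 0.1 0 0 0; 0 0 0 0 0 0; 0 0 0 0 0 0"}}

```text
time: 32.15
tool_pos: [0.503, -0.0909, 0.068]
ee_rot: [3.141, 0.0, 1.571]
wrist_force: [-0.5, 0.6, -0.4]
width: 0.054
```

>>> {"op": "step_arm", "data": {"increments": "0 0 0.15 0 0 0; 0 0 0.15 0 0 0; 0 0 0 0 0 0; 0 0 0 0 0 0"}}

```text
time: 32.55
tool_pos: [0.5026, -0.0907, 0.0644]
ee_rot: [-3.142, -0.0, 1.571]
wrist_force: [0.7, 0.0, -0.6]
width: 0.0544
```

>>> {"op": "step_arm", "data": {"increments": "0 0 0.1 0 0 0; 0 0 0 0 0 0; 0 0 0 0 0 0"}}

```text
time: 32.85
tool_pos: [0.5027, -0.0908, 0.0641]
ee_rot: [3.141, 0.0, 1.571]
wrist_force: [-1.4, 1.2, 4.3]
width: 0.0542
```

>>> {"op": "step_arm", "data": {"increments": "0 0 0 0 0 0; 0 0 0 0 0 0; 0 0 0 0 0 0; 0 0 0 0 0 0", "claw": -0.32}}

```text
time: 33.25
tool_pos: [0.5025, -0.0907, 0.0631]
ee_rot: [-3.141, -0.0, 1.571]
wrist_force: [-0.2, -0.4, -0.0]
width: 0.062
```

>>> {"op": "step_arm", "data": {"increments": "0 0 -1 0 0 0; 0 0 -2 0 0 0; 0 0 -4 0 0 0; 0 0 -4 0 0 0; 0 0 -4 0 0 0"}}

```text
time: 33.75
tool_pos: [0.5024, -0.0907, 0.2157]
ee_rot: [3.141, 0.0, 1.571]
wrist_force: [0.5, 0.0, -0.6]
width: 0.0621
```

>>> {"op": "step_arm", "data": {"increments": "2 -2 -1 0 0 0; 2 -2 -1 0 0 0; 2 -2 -1 0 0 0; 0 0 0 0 0 0; 0 0 0 0 0 0"}}

```text
time: 34.25
tool_pos: [0.4429, -0.0307, 0.2445]
ee_rot: [3.139, 0.001, 1.572]
wrist_force: [-0.2, 0.3, -0.6]
width: 0.0621
```

```bash
python3 - <<'E'
from lid import *
p=pose();print(p.round(4));np.save('pics/w9p.npy',p)
im=snapshot('wrist');np.save('pics/w9.npy',im)
sd=snapshot('side');np.save('pics/sd9.npy',sd);np.save('pics/sc9.npy',snapshot('scene'))
save('w9',np.hstack([im,cv2.resize(sd[80:272,220:360],(280,384),interpolation=cv2.INTER_CUBIC)]))
E
```

```text
[ 4.4290e-01 -3.0700e-02  2.4450e-01  3.1390e+00  8.0000e-04  1.5717e+00]
```

View pics/w9.png

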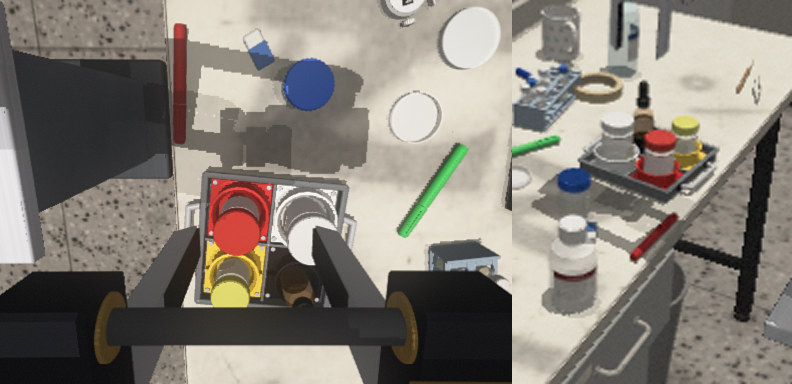

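```bash
python3 - <<'E'
from lid import *
p=np.load('pics/w9p.npy')
print(atz('wrist',[(238,232),(230,294),(310,84)],[.085,.077,.068],p).round(4))
print('want R .4238 -.0827, Y .4156 -.1622, blue .4975 .0645')
close_job()
E
```

```text
[[ 0.4254 -0.0838  0.085 ]
 [ 0.4152 -0.1599  0.077 ]
 [ 0.4969  0.0635  0.068 ]]
want R .4238 -.0827, Y .4156 -.1622, blue .4975 .0645
the job is handed in; nothing more can be done
```

I packed all four in the carrier and handed the job in at about 34 s. The dropper bottle is in the black holder, and the red (the right-most of the three red-lidded ones), yellow and white jars are in theirs. I lowered each until I felt light contact with the holder floor (4–11 N) before opening the fingers.

- **Position:** in the last wrist picture the red and yellow lids are within about 2.5 mm of their holder axes. I did not measure the white jar and the dropper bottle there because a finger partly hid them. At release the gripper was within about 1 mm of both target axes.
- **Height:** the gripper's height at contact puts each underside 12.8–14 mm above the worktop, where about 13 mm is expected. I worked this out from gripper readings, not from a picture.
- **Upright:** the side picture shows all four standing upright in their holders.
- **Left alone:** the blue-lidded jar measured within about 1–2 mm of where it started. The reagent bottle looks upright and untouched, and I did not re-measure its position at the end.

No check failed. The scene camera's positions differed from the wrist camera's by up to about 9 mm, so I used the wrist camera's.

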